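Mirror a row of desk things from the old desk rack into the new one

TASK

Change the desk over for left-handed use: move the four things that stand on grey felt pads in the old wooden rack into the empty bays of the new wooden rack, one to a bay, in reverse order, so that the leftmost thing of the old row becomes the rightmost of the new row, and so on. Set each down upright as it stood, in the middle of its bay both ways (side to side and front to back), and let go. Do not shift the eraser or the pink note block lying behind the racks.

Things in the scene. Friction and masses are not known exactly. Their poses are not given: they have to be found in the camera images.
- old_rack: Full rack: fixed, pale wood, 100 mm deep (x), 286 mm long (y). Base top at z 6 mm. Four bays open to front and back, centres at x 0, y +105, +35, -35, -105 mm, 66 mm wide; dividers 4 mm thick, 9 mm above the base, end plates 6 mm, 15 mm above. Origin: centre of underside, on the desk; x away from the robot, y to its left, turned up to 0.3 rad. Either rack may be the left one.
- new_rack: Empty rack, no felt pads: fixed, pale wood, 100 mm deep (x), 286 mm long (y). Base top at z 6 mm. Four bays open to front and back, centres at x 0, y +105, +35, -35, -105 mm, 66 mm wide; dividers 4 mm thick, 9 mm above the base, end plates 6 mm, 15 mm above. Origin: centre of underside, on the desk; x away from the robot, y to its left, turned up to 0.3 rad.
- stamp: Wooden hand stamp, 21 (x) x 48 (y) x 55 (z) mm, 30 g: a base block 15 mm high and in its middle an upright round knob of 20 mm diameter up to 55 mm. Origin: centre of underside, z up. Starts upright on its felt pad in any old-rack bay, within 5 mm of the bay's middle, its y along the bay's depth within 0.1 rad.
- clip: Black binder clip standing on its flat back, 32 (x) x 24 (y) x 36 (z) mm, 15 g: black body 15 mm high, 32 x 20 mm; above it, up to 36 mm, two upright wire levers, together 10 mm (x) by 24 mm (y), rigid, grip across y. Origin: centre of underside, z up. Starts upright on its felt pad in any old-rack bay, within 5 mm of the bay's middle, its y along the bay's depth within 0.1 rad.
- glue_stick: Glue stick standing upright, round, 25 mm diameter, 82 mm high, 40 g. Origin: centre of underside, z up. Starts upright on its felt pad in any old-rack bay, within 5 mm of the bay's middle; its yaw means nothing.
- paperweight: Turned bare-steel paperweight, round, 40 mm high, 120 g: foot 38 mm diameter up to 8 mm, waist 16 mm diameter, on top a round knob of 24 mm diameter from 24 mm height to its top. Origin: centre of underside, z up. Starts upright on its felt pad in any old-rack bay, within 5 mm of the bay's middle; its yaw means nothing.
- pad_stamp: thin flat grey felt pad, 70 mm deep x 54 mm along the rack x 2 mm, fixed in the bay of the old rack where the stamp stood at the start; it stays there and still shows that bay afterwards. All four pads look alike. Origin: centre of its underside, on the rack's base; axes as the rack's.
- pad_clip: thin flat grey felt pad, 70 mm deep x 54 mm along the rack x 2 mm, fixed in the bay of the old rack where the clip stood at the start; it stays there and still shows that bay afterwards. All four pads look alike. Origin: centre of its underside, on the rack's base; axes as the rack's.
- pad_glue_stick: thin flat grey felt pad, 70 mm deep x 54 mm along the rack x 2 mm, fixed in the bay of the old rack where the glue_stick stood at the start; it stays there and still shows that bay afterwards. All four pads look alike. Origin: centre of its underside, on the rack's base; axes as the rack's.
- pad_paperweight: thin flat grey felt pad, 70 mm deep x 54 mm along the rack x 2 mm, fixed in the bay of the old rack where the paperweight stood at the start; it stays there and still shows that bay afterwards. All four pads look alike. Origin: centre of its underside, on the rack's base; axes as the rack's.
- eraser: bystander: eraser in a card sleeve, 22 x 44 x 12 mm, lying on the desk behind the racks. Origin: centre of the underside.
- notes: bystander: small pink block of sticky notes, 41 x 51 x 10 mm, lying behind the racks. Origin: centre of the underside.
Not all that is in view belongs to the job. Of the things shaped like the paperweight, the steel one is meant. Several things have the shape of the clip; the one meant has the colours described above.

How it is judged (in metres and radians):
At the end, for the whole second after the job is handed in: Each of the four things stands in the new rack's bay that mirrors the old bay it came from (as its felt pad shows), within 13 mm of the bay's centre along the rack and 15 mm front to back, resting on the base (z 3 to 10 mm in the rack's frame), upright within 0.15 rad, at rest (((y of stamp in the frame of new_rack between -0.118 and -0.092 m and y of pad_stamp in the frame of old_rack between 0.093 and 0.117 m) or (y of stamp in the frame of new_rack between -0.048 and -0.022 m and y of pad_stamp in the frame of old_rack between 0.023 and 0.047 m) or (y of stamp in the frame of new_rack between 0.022 and 0.048 m and y of pad_stamp in the frame of old_rack between -0.047 and -0.023 m) or (y of stamp in the frame of new_rack between 0.092 and 0.118 m and y of pad_stamp in the frame of old_rack between -0.117 and -0.093 m)) and x of stamp in the frame of new_rack between -0.015 and 0.015 m and z of stamp in the frame of new_rack between 0.003 and 0.01 m and angle between each of stamp, clip, glue_stick, paperweight's own z axis and vertical below 0.15 rad and linear speed of each of stamp, clip, glue_stick, paperweight below 0.05 m/s and angular speed of each of stamp, clip, glue_stick, paperweight below 1 rad/s and ((y of clip in the frame of new_rack between -0.118 and -0.092 m and y of pad_clip in the frame of old_rack between 0.093 and 0.117 m) or (y of clip in the frame of new_rack between -0.048 and -0.022 m and y of pad_clip in the frame of old_rack between 0.023 and 0.047 m) or (y of clip in the frame of new_rack between 0.022 and 0.048 m and y of pad_clip in the frame of old_rack between -0.047 and -0.023 m) or (y of clip in the frame of new_rack between 0.092 and 0.118 m and y of pad_clip in the frame of old_rack between -0.117 and -0.093 m)) and x of clip in the frame of new_rack between -0.015 and 0.015 m and z of clip in the frame of new_rack between 0.003 and 0.01 m and ((y of glue_stick in the frame of new_rack between -0.118 and -0.092 m and y of pad_glue_stick in the frame of old_rack between 0.093 and 0.117 m) or (y of glue_stick in the frame of new_rack between -0.048 and -0.022 m and y of pad_glue_stick in the frame of old_rack between 0.023 and 0.047 m) or (y of glue_stick in the frame of new_rack between 0.022 and 0.048 m and y of pad_glue_stick in the frame of old_rack between -0.047 and -0.023 m) or (y of glue_stick in the frame of new_rack between 0.092 and 0.118 m and y of pad_glue_stick in the frame of old_rack between -0.117 and -0.093 m)) and x of glue_stick in the frame of new_rack between -0.015 and 0.015 m and z of glue_stick in the frame of new_rack between 0.003 and 0.01 m and ((y of paperweight in the frame of new_rack between -0.118 and -0.092 m and y of pad_paperweight in the frame of old_rack between 0.093 and 0.117 m) or (y of paperweight in the frame of new_rack between -0.048 and -0.022 m and y of pad_paperweight in the frame of old_rack between 0.023 and 0.047 m) or (y of paperweight in the frame of new_rack between 0.022 and 0.048 m and y of pad_paperweight in the frame of old_rack between -0.047 and -0.023 m) or (y of paperweight in the frame of new_rack between 0.092 and 0.118 m and y of pad_paperweight in the frame of old_rack between -0.117 and -0.093 m)) and x of paperweight in the frame of new_rack between -0.015 and 0.015 m and z of paperweight in the frame of new_rack between 0.003 and 0.01 m); the robot touches nothing.
It fails at once if the eraser is shifted by more than 30 mm (distance of eraser from where it was at the start of the episode above 0.03 m).
It fails at once if the pink note block is shifted by more than 30 mm (distance of notes from where it was at the start of the episode above 0.03 m).
It also fails if it takes over 115 s, if anything falls off the work surface, if the arm or the gripper's body presses on something with over 40 N, if the wrist force passes 120 N, or if a joint passes its speed limit or range.

ROBOT

A 7-joint arm with a two-finger parallel gripper is mounted at the origin on a cart in front of the work surface, level with it; the furniture and walls round the work are solid. World frame = base frame: x ahead of the robot, y to its left, z up, the work surface at z = 0. Lengths are in mm, angles in rad, forces in N, time in s.
With the tool pointing down it reaches from about 425 to 950 mm from the base axis. Payload 4.7 kg.
Tool frame: the origin (TCP) lies at the very end of the fingers, on their centre line; the grasp point (between the pads) lies 19 mm behind it; z points along the fingers, y is the line along which they close (so a half turn about z gives the same grasp; the last joint's range is limited). The gripper opens to 85 mm and grips with 20 to 120 N. Pads are 22 mm wide; open, the fingers measure 114 mm over their backs; the gripper's body (76 mm by 85 mm) begins 54 mm behind the grasp point. The pads swing forward as they close: fully open they stand 13 mm farther back than shut.
Start: joints at [1.257, 0.469, -0.049, 1.532, 0.024, 1.141, -0.082], TCP at [189.698, -647.814, 231.335] pointing down, gripper open.
Joint ranges: [-2.59, 2.59], [-0.33, 1.99], [-1.39, 1.29], [0.1, 2.45], [-1.04, 4.18], [0.21, 1.99], [-2.66, 2.66]. Speed limits (rad/s): [2.57, 2.57, 3.14, 3.14, 3.14, 3.14, 3.14].

INTERFACE

Orientations are given as a unit quaternion [w, x, y, z].
In Python, from plant import status, eyes, job gives the robot as it stands.
- The arm moves only by the shell command python3 -m inch 'ROWS' [FORCE]. ROWS is JSON, a list of rows, each a list of 7 numbers: the closure, from 0 (fully open) to 1 (shut), then the shift along the tool's x, y, z in mm, then the turn, a rotation vector about the tool's x, y, z in degrees. In form: [[grip, x, y, z, wx, wy, wz], ...]. A call has 1 to 12 rows; each row is the pose to reach, as a shift and turn from the pose commanded when the call began, along the tool's axes at that moment; what a row does not reach only later rows make up. A row lasts 1/12 s, in which the tool goes at most 41.7 mm and 7.16 degrees, less where a joint would pass 70% of its speed; a pose out of reach is approached as far as the arm can. A call with a gripper value outside its range is refused whole. The fingers move at their own pace and stop on an object; FORCE is the grip in N (left out, the last holds). Time passes only in rows, so rows that repeat a pose let the fingers close. It gives the time, the measured TCP pose, the force, the opening and the grip force at its end, in the units of the state.
- status.read_state(): the state, without advancing time (a new reading comes with each control period).
- eyes.camera(name): name is "side" or "top"; returns a dict with "color" (480x640x3 uint8, red, green, blue), "z_map" (480x640 float32, mm along the optical axis (not along the pixel's ray), 0 where there is no reading), "fx", "fy", "cx", "cy" (pixels), "k1" (the pictures are not rectified: a ray, as slopes to the right and down, at radius r is drawn at 1 + k1 r^2 times it, then the intrinsics apply), "world_from_camera" (4x4, takes a point from camera to world coordinates). Camera axes: x right, y down, z forward; pixel columns grow to the right and rows downward; lengths in mm; the calibration is good to about 2 mm. A picture is of the moment at which its call begins.
- job.sign_off(): hands the job in; it is judged then, once.
The state is a dict: "t": time; "joints": joint angles; "dq": joint speeds; "tau": joint torques, N m; "tool_pos": TCP position; "tool_rot": TCP orientation; "wrist_force": force on the tool from outside, world axes, zero at the start; "torque": the same for the moment, N m; "gripper_width": opening from 0.0 (shut) to 1.0 (fully open); "finger_force": force on a finger pad.
Only numpy, scipy, OpenCV 4.12 (cv2) and the standard library are available. Lean on these libraries where they do the work, as an engineer would, in place of code of your own. Each camera call takes 0.05 s, during which the arm holds its last target. There are 200 camera calls.

## Working session

There is one attempt and no reset: what is moved stays moved. The work goes in short steps, Python scripts to look and compute and a shell command to move; the robot and the scene stay as the last step left them, time stands still between calls to the robot, and variables do not carry over. Pictures are saved under pics/ and viewed, at most 14 in all, crops included, and the job is handed in when it is done.

```bash
ls; mkdir -p pics
cat > h.py <<'E'
import numpy as np,cv2
from plant import status,eyes,job
def cam(n):
    c=eyes.camera(n); c['n']=n; return c
def save(c,name,crop=None,s=1):
    im=c['color'][:,:,::-1]
    if crop: x0,y0,x1,y1=crop; im=im[y0:y1,x0:x1]
    cv2.imwrite('pics/'+name,cv2.resize(im,None,fx=s,fy=s,interpolation=cv2.INTER_CUBIC))
def ray(c,u,v):
    K=np.array([[c['fx'],0,c['cx']],[0,c['fy'],c['cy']],[0,0,1.]])
    p=cv2.undistortPoints(np.array([[[u,v]]],float),K,np.array([c['k1'],0,0,0,0.]))[0,0]
    T=np.array(c['world_from_camera']); return T[:3,3],T[:3,:3]@np.array([p[0],p[1],1])
def onz(c,u,v,z):
    o,d=ray(c,u,v); return o+d*(z-o[2])/d[2]
def proj(c,P):
    K=np.array([[c['fx'],0,c['cx']],[0,c['fy'],c['cy']],[0,0,1.]])
    T=np.linalg.inv(np.array(c['world_from_camera']))
    return cv2.projectPoints(np.array(P,float).reshape(-1,1,3),cv2.Rodrigues(T[:3,:3])[0],T[:3,3],K,np.array([c['k1'],0,0,0,0.]))[0][:,0]
def tool():
    s=status.read_state(); w,x,y,z=s['tool_rot']
    from scipy.spatial.transform import Rotation as R
    return np.array(s['tool_pos']),R.from_quat([x,y,z,w]).as_matrix(),s
E
python3 - <<'E'
from h import *
for n in('top','side'):
    c=cam(n); save(c,n+'0.png'); print(n,c['fx'],c['fy'],c['cx'],c['cy'],c['k1'],np.round(c['world_from_camera'],3).tolist())
p,R,s=tool(); print(p,R.round(3).tolist(),s)
E
```

```text
pics
top 586.1875344714333 586.1875344714333 311.37186907756717 242.8186436275827 0.03624017159119174 [[0.019, -0.987, 0.16, 371.774], [-1.0, -0.016, 0.019, -12.93], [-0.016, -0.16, -0.987, 1118.569], [0.0, 0.0, 0.0, 1.0]]
side 534.3822511828577 534.3822511828577 322.44648631820996 239.04474448905856 0.04558415325867803 [[0.958, -0.111, 0.263, 262.11], [-0.286, -0.4, 0.871, -905.725], [0.008, -0.91, -0.416, 473.525], [0.0, 0.0, 0.0, 1.0]]
[ 189.52121595 -647.31112407  230.36709524] [[0.96, 0.281, -0.001], [0.281, -0.96, 0.002], [-0.0, -0.002, -1.0]] {'t': 0.1, 'joints': array([ 1.25710034,  0.46936566, -0.04859692,  1.53356496,  0.02409353,
        1.14098149, -0.08229196]), 'dq': array([ 0.00020099, -0.00138245,  0.00105733, -0.00291805, -0.00061417,
       -0.00048294,  0.00060472]), 'tau': array([ 1.88391514e-04, -5.11514461e+01, -4.68084728e-02, -2.38390249e+01,
        1.09188477e-02,  4.34711779e-03,  5.72663453e-05]), 'tool_pos': array([ 189.52121595, -647.31112407,  230.36709524]), 'tool_rot': array([-8.54223136e-04,  9.89875606e-01,  1.41934958e-01, -1.48958648e-04]), 'wrist_force': array([-0.09830725, -0.26935844, -0.1121221 ]), 'torque': array([ 0.01660085, -0.03432564,  0.00051449]), 'finger_force': 0.0, 'gripper_width': 0.9993343848116396}
```

View pics/top0.png

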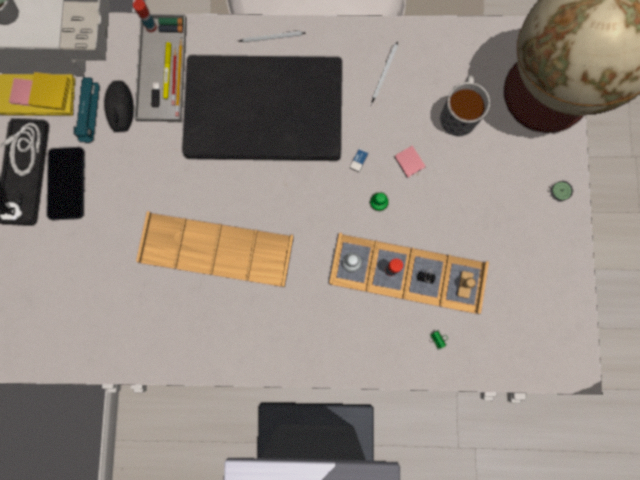

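View pics/side0.png

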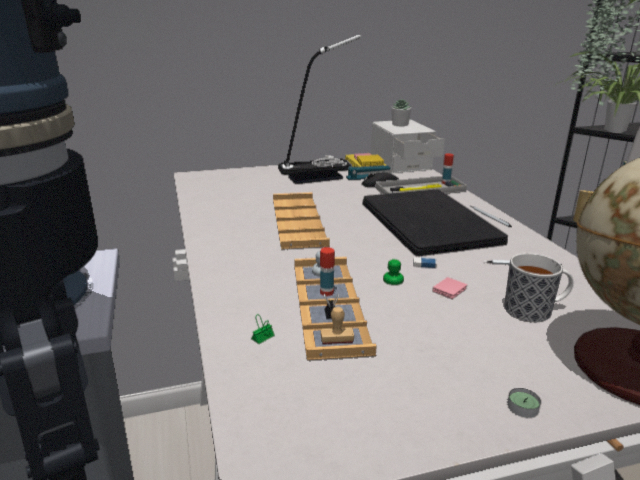

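Top view: the old rack is the right one, with (left to right) paperweight (352,262), glue stick (395,266), clip (426,278) and stamp (466,284). The new rack is the left one (centre about 215,249). The green paperweight (380,202) and green clip (438,340) are decoys.

```bash
cat > m.py <<'E'
from h import *
def cloud(c):
    v,u=np.mgrid[0:480,0:640]; K=np.array([[c['fx'],0,c['cx']],[0,c['fy'],c['cy']],[0,0,1.]])
    p=cv2.undistortPoints(np.stack([u,v],-1).reshape(-1,1,2).astype(float),K,np.array([c['k1'],0,0,0,0.])).reshape(480,640,2)
    z=c['z_map'][...,None]; P=np.concatenate([p*z,z],-1); T=np.array(c['world_from_camera'])
    return P@T[:3,:3].T+T[:3,3]
def rack(c,P,m):
    # mask pixels -> xy rectangle
    pts=P[m][:,:2].astype(np.float32); (cx,cy),(w,h),a=cv2.minAreaRect(pts); b=cv2.boxPoints(((cx,cy),(w,h),a))
    e=max([b[1]-b[0],b[2]-b[1]],key=np.linalg.norm); e=e if e[1]>0 else -e
    return np.array([cx,cy]),np.arctan2(-e[0],e[1]),(w,h)
E
python3 - <<'E'
from m import *
c=cam('top');P=cloud(c);hsv=cv2.cvtColor(c['color'],cv2.COLOR_RGB2HSV)
print('desk z',np.median(P[300:330,150:300,2]))
w=cv2.inRange(hsv,(8,90,80),(25,255,255))
for n,(x0,x1) in dict(new=(130,300),old=(325,495)).items():
    m=np.zeros((480,640),bool); m[205:320,x0:x1]=w[205:320,x0:x1]>0; m&=(P[...,2]<30)&(P[...,2]>2)
    ct,a,s=rack(c,P,m); print(n,ct.round(1),round(float(a),4),s,m.sum())
    # alternative: pixel rect mean cast at z=12
    r=cv2.minAreaRect(cv2.findNonZero(m.astype(np.uint8))); print('  pix',r,onz(c,*r[0],12).round(1))
    ex=np.array([np.cos(a),np.sin(a)]);ey=np.array([-ex[1],ex[0]])
    L=np.stack([(P[...,:2]-ct)@ex,(P[...,:2]-ct)@ey],-1)
    for b in(105,35,-35,-105):
        k=(abs(L[...,0])<45)&(abs(L[...,1]-b)<28)&(P[...,2]>18)
        print(b,(ct+ey*b).round(1), k.sum(), [] if k.sum()<5 else (P[k][:,2].max().round(1), (lambda t:(np.median(t,0).round(1),((t.min(0)+t.max(0))/2).round(1),np.ptp(t,axis=0).round(1),len(t)))(P[k&(P[...,2]>P[k][:,2].max()-8)][:,:2])))
for nm,lo,hi in(('blue',(90,60,60),(120,255,255)),('pink',(165,50,120),(180,255,255))):
    m=cv2.inRange(hsv,lo,hi); m[:140]=0;m[185:]=0;m[:,:330]=0;m[:,440:]=0; print(nm,P[m>0].mean(0).round(0))
E
```

```text
desk z -0.30904390684850114
new [536.4 192.3] -0.1481 (286.359619140625, 98.78886413574219) 7318
  pix ((214.40455627441406, 248.5813751220703), (150.6841583251953, 51.94634246826172), 9.323591232299805) [536.3 193.9  12. ]
105 [551.9 296.2] 0 []
35 [541.6 226.9] 0 []
-35 [531.2 157.7] 0 []
-105 [520.9  88.4] 0 []
old [ 496.4 -176.5] -0.1812 (289.92266845703125, 98.9810562133789) 3760
  pix ((409.0595397949219, 273.2001953125), (154.29388427734375, 52.34048080444336), 11.234444618225098) [ 495.5 -177.    12. ]
105 [515.3 -73.2] 237 (np.float64(51.3), (array([515.7, -68.4]), array([515.2, -68.4]), array([20.8, 20.5]), 114))
35 [ 502.7 -142.1] 218 (np.float64(93.2), (array([ 502.5, -142.7]), array([ 501.9, -142. ]), array([23.5, 23. ]), 150))
-35 [ 490.1 -210.9] 113 (np.float64(46.4), (array([ 498.2, -209.3]), array([ 489.4, -208.2]), array([22.8, 10.3]), 10))
-105 [ 477.5 -279.8] 329 (np.float64(66.9), (array([ 476.1, -277.7]), array([ 476.2, -277.8]), array([18.1, 15.8]), 68))
blue [723. -84.  12.]
pink [ 715. -179.   12.]
```

```bash
cat > d.py <<'E'
import sys; from h import *
# target x y z, tool-y axis angle (deg, world; mod 180)
x,y,z,a=map(float,sys.argv[1:5]); p,R,s=tool()
d=R.T@(np.array([x,y,z])-p); c=np.degrees(np.arctan2(R[1,1],R[0,1])); t=(a-c+90)%180-90
print('shift',d.round(1),'wz',round(-t,1),'cur y-angle',round(c,1),'pos',p.round(1),'tilt',R[:,2].round(3),'w',round(s['gripper_width'],3),'t',s['t'],'j7',s['joints'][6].round(2))
E
python3 d.py 502.5 -142.5 150 -10.4
python3 -m inch '[[0,40,-36,0,0,0,-7],[0,80,-72,0,0,0,-14],[0,120,-108,0,0,0,-21],[0,160,-144,0,0,0,-28],[0,200,-180,0,0,0,-35],[0,240,-216,0,0,0,-42],[0,280,-252,0,0,0,-49],[0,320,-288,0,0,0,-56],[0,360,-324,0,0,0,-63],[0,400,-360,0,0,0,-63.4],[0,442,-397,0,0,0,-63.4],[0,442,-397,0,0,0,-63.4]]'
python3 d.py 502.5 -142.5 150 -10.4
```

```text
shift [ 442.2 -396.5   81.1] wz -63.3 cur y-angle -73.7 pos [ 189.5 -647.4  230.5] tilt [-0.     0.001 -1.   ] w 0.999 t 0.15 j7 -0.08
t: 1.15
tool_pos: [453.0, -220.8, 231.4]
tool_rot: [0.0, 0.768, 0.641, -0.0]
wrist_force: [0.6, -0.5, -0.2]
gripper_width: 0.997
finger_force: 0.0
shift [85.9 34.7 81.3] wz 0.1 cur y-angle -10.3 pos [ 453.  -220.8  231.4] tilt [-0. -0. -1.] w 0.997 t 1.15 j7 0.07
```

```bash
python3 -m inch '[[0,40,17,40,0,0,0],[0,86,35,80,0,0,0],[0,86,35,90,0,0,0],[0,86,35,90,0,0,0],[0,86,35,90,0,0,0]]' 25
python3 d.py 502.5 -142.5 45 -10.4
python3 - <<'E'
from h import *
c=cam('side'); save(c,'s1.png',(230,180,470,380),3)
E
```

```text
t: 1.57
tool_pos: [501.6, -141.8, 139.2]
tool_rot: [-0.002, 0.766, 0.643, -0.001]
wrist_force: [-1.0, 0.1, 0.9]
gripper_width: 0.999
finger_force: 0.0
shift [-0.7  1.5 94.2] wz 0.4 cur y-angle -10.0 pos [ 501.6 -141.8  139.2] tilt [-0.004  0.002 -1.   ] w 0.999 t 1.5667 j7 -0.2
```

View pics/s1.png

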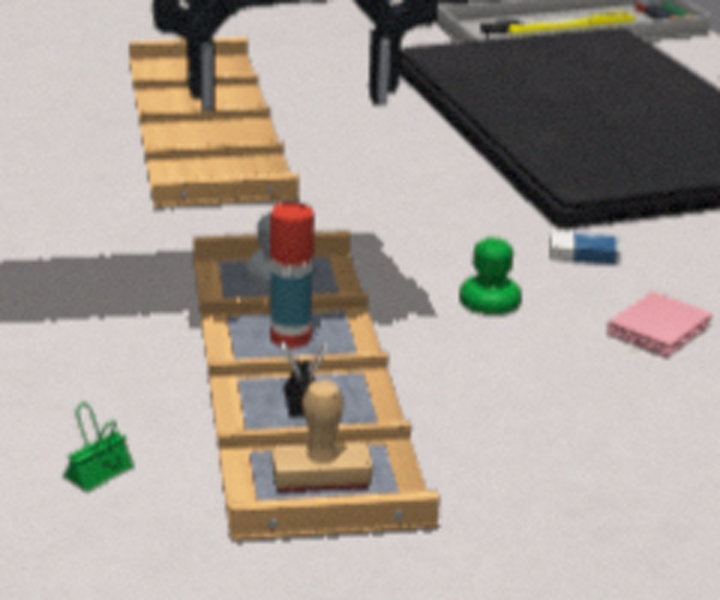

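The fingertips (207,110) and (378,104) straddle the glue stick (292,205). The fingers are well placed, so I go down and grip.

```bash
python3 -m inch '[[0,-1,1,40,0,0,0],[0,-1,1,80,0,0,0],[0,-1,1,94,0,0,0],[0,-1,1,94,0,0,0],[1,-1,1,94,0,0,0],[1,-1,1,94,0,0,0],[1,-1,1,94,0,0,0],[1,-1,1,94,0,0,0],[1,-1,1,94,0,0,0],[1,-1,1,94,0,0,0],[1,-1,1,94,0,0,0],[1,-1,1,94,0,0,0]]' 25
python3 -m inch '[[1,0,0,0,0,0,0],[1,0,0,-20,0,0,0],[1,0,0,-60,0,0,0],[1,0,0,-100,0,0,0],[1,0,0,-110,0,0,0],[1,0,0,-110,0,0,0]]' 25
python3 d.py 531.2 157.7 150 -8.5
python3 - <<'E'
from h import *
c=cam('side'); save(c,'s2.png',(230,120,470,320),2.5)
E
```

```text
t: 2.62
tool_pos: [504.1, -145.5, 48.4]
tool_rot: [0.001, 0.768, 0.641, 0.0]
wrist_force: [-1.3, 0.9, 7.9]
gripper_width: 0.284
finger_force: 24.6
t: 3.12
tool_pos: [505.7, -145.7, 161.0]
tool_rot: [0.003, 0.768, 0.641, 0.002]
wrist_force: [-0.4, 0.1, -1.5]
gripper_width: 0.285
finger_force: 24.6
shift [303.1 -29.1  10.4] wz -1.8 cur y-angle -10.3 pos [ 505.7 -145.7  161. ] tilt [ 0.008 -0.003 -1.   ] w 0.285 t 3.1167 j7 -0.19
```

View pics/s2.png

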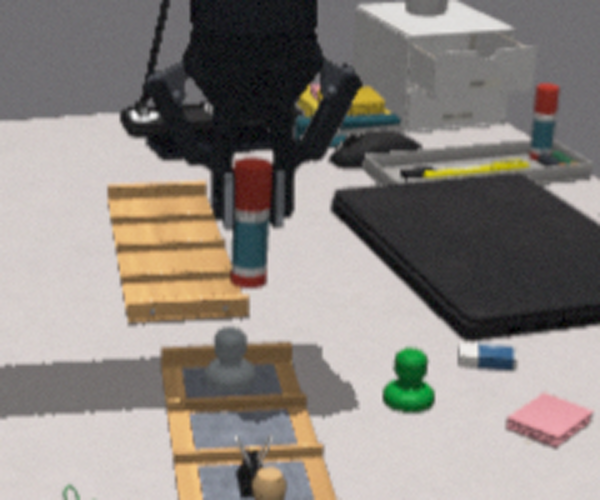

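The glue stick is held upright. I carry it to the new rack's bay at -35.

```bash
python3 -m inch '[[1,40,-4,0,0,0,-1],[1,80,-8,0,0,0,-1],[1,120,-12,0,0,0,-1.8],[1,160,-16,0,0,0,-1.8],[1,200,-20,0,0,0,-1.8],[1,240,-24,0,0,0,-1.8],[1,280,-28,0,0,0,-1.8],[1,301,-29,10,0,0,-1.8],[1,301,-29,30,0,0,-1.8],[1,301,-29,50,0,0,-1.8],[1,301,-29,50,0,0,-1.8],[1,301,-29,50,0,0,-1.8]]' 25
python3 d.py 531.7 155.5 47 -8.5
```

```text
t: 4.17
tool_pos: [526.6, 155.3, 105.0]
tool_rot: [-0.001, 0.757, 0.653, -0.002]
wrist_force: [0.3, -0.1, 0.7]
gripper_width: 0.284
finger_force: 24.6
shift [ 1.   5.3 58. ] wz 0.0 cur y-angle -8.5 pos [526.6 155.3 105. ] tilt [-0.005 -0.001 -1.   ] w 0.284 t 4.1667 j7 -0.82
```

```bash
python3 -m inch '[[1,1,5,25,0,0,0],[1,1,5,45,0,0,0],[1,1,5,52,0,0,0],[1,1,5,52,0,0,0],[1,1,5,52,0,0,0]]' 25
python3 d.py 531.7 155.5 47 -8.5
python3 - <<'E'
from h import *
c=cam('side'); save(c,'s3.png',(240,150,400,270),4)
E
```

```text
t: 4.58
tool_pos: [533.8, 156.3, 56.0]
tool_rot: [0.0, 0.758, 0.653, 0.0]
wrist_force: [0.2, 0.5, -0.7]
gripper_width: 0.283
finger_force: 24.6
shift [-1.1 -2.   9. ] wz -0.0 cur y-angle -8.5 pos [533.8 156.3  56. ] tilt [ 0.001  0.    -1.   ] w 0.283 t 4.5833 j7 -0.87
```

View pics/s3.png

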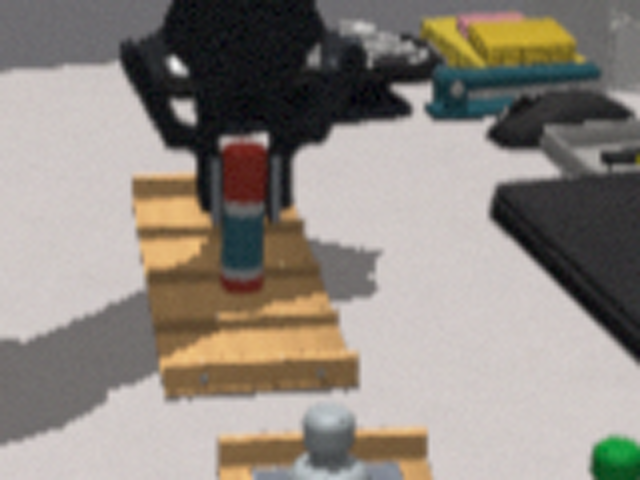

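The glue stick (bottom at 242,290) hangs just above the second bay from the right. I lower it, release and retreat.

```bash
python3 -m inch '[[1,-1,-1,5,0,0,0],[1,-1,-1,9,0,0,0],[1,-1,-1,9,0,0,0],[1,-1,-1,9,0,0,0]]' 25
python3 -m inch '[[0.5,0,0,0,0,0,0],[0,0,0,0,0,0,0],[0,0,0,0,0,0,0],[0,0,0,0,0,0,0],[0,0,0,0,0,0,0],[0,0,0,-20,0,0,0],[0,0,0,-60,0,0,0],[0,0,0,-100,0,0,0],[0,0,0,-100,0,0,0],[0,0,0,-100,0,0,0]]' 25
python3 d.py 515.5 -69 150 -10.3
```

```text
t: 4.97
tool_pos: [532.4, 155.4, 46.5]
tool_rot: [0.0, 0.757, 0.653, 0.0]
wrist_force: [-0.5, -0.8, 0.1]
gripper_width: 0.286
finger_force: 24.4
t: 5.8
tool_pos: [534.0, 156.1, 148.9]
tool_rot: [0.001, 0.758, 0.653, 0.003]
wrist_force: [0.2, -1.1, -0.2]
gripper_width: 1.0
finger_force: 0.0
shift [-225.4   14.9   -1.5] wz 1.8 cur y-angle -8.5 pos [534.  156.1 148.9] tilt [ 0.006  0.001 -1.   ] w 1.0 t 5.8 j7 -0.78
```

```bash
python3 -m inch '[[0,-40,3,0,0,0,1],[0,-80,6,0,0,0,1.8],[0,-120,9,0,0,0,1.8],[0,-160,12,0,0,0,1.8],[0,-200,15,0,0,0,1.8],[0,-225,15,20,0,0,1.8],[0,-225,15,50,0,0,1.8],[0,-225,15,50,0,0,1.8],[0,-225,15,50,0,0,1.8]]' 40
python3 d.py 515.5 -68.7 21 -10.3
python3 - <<'E'
from h import *
c=cam('side'); save(c,'s4.png',(240,150,400,270),4)
E
```

```text
t: 6.55
tool_pos: [512.2, -68.8, 94.6]
tool_rot: [-0.002, 0.767, 0.641, -0.001]
wrist_force: [0.5, 0.2, 0.3]
gripper_width: 0.997
finger_force: 0.0
shift [ 0.7  3.6 73.6] wz 0.0 cur y-angle -10.3 pos [512.2 -68.8  94.6] tilt [-0.005  0.001 -1.   ] w 0.997 t 6.55 j7 -0.41
```

View pics/s4.png

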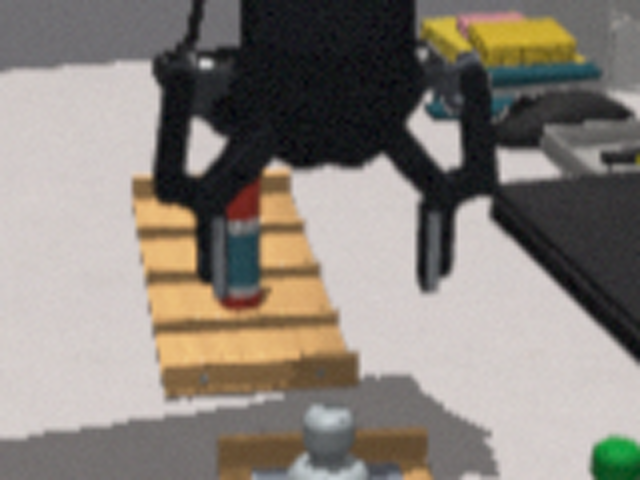

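The glue stick stands in the middle of its bay (242,300). The fingers (215,295) and (430,290) straddle the paperweight (330,430).

```bash
python3 -m inch '[[0,0,2,40,0,0,0],[0,0,2,68,0,0,0],[0,0,2,72,0,0,0],[0,0,2,72,0,0,0],[1,0,2,72,0,0,0],[1,0,2,72,0,0,0],[1,0,2,72,0,0,0],[1,0,2,72,0,0,0],[1,0,2,72,0,0,0],[1,0,2,72,0,0,0],[1,0,2,72,0,0,0],[1,0,2,72,0,0,0]]' 40
python3 -m inch '[[1,0,0,0,0,0,0],[1,0,0,-20,0,0,0],[1,0,0,-60,0,0,0],[1,0,0,-80,0,0,0],[1,0,0,-80,0,0,0],[1,0,0,-80,0,0,0]]' 40
python3 d.py 520.9 88.4 85 -8.5
python3 - <<'E'
from h import *
c=cam('side'); save(c,'s5.png',(240,150,400,270),4)
E
```

```text
t: 7.6
tool_pos: [516.4, -69.8, 25.2]
tool_rot: [0.001, 0.768, 0.641, 0.0]
wrist_force: [-2.2, 0.9, 7.1]
gripper_width: 0.257
finger_force: 38.9
t: 8.1
tool_pos: [516.5, -70.0, 105.2]
tool_rot: [0.001, 0.768, 0.641, 0.001]
wrist_force: [0.8, 0.3, -2.1]
gripper_width: 0.255
finger_force: 39.7
shift [156.6 -24.   20.1] wz -1.8 cur y-angle -10.3 pos [516.5 -70.  105.2] tilt [ 0.002 -0.001 -1.   ] w 0.255 t 8.1 j7 -0.41
```

View pics/s5.png

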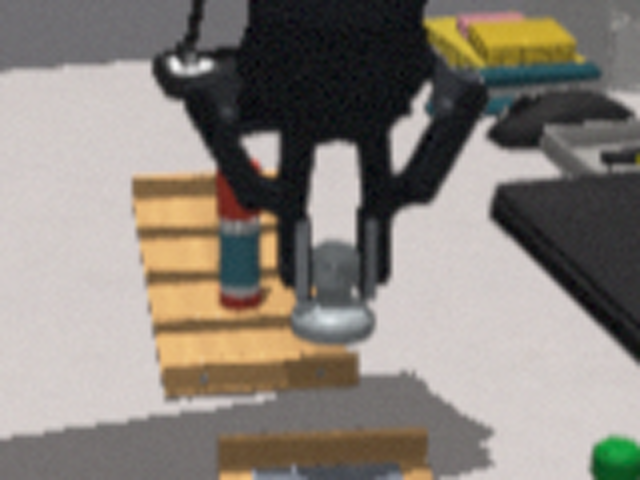

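Paperweight held upright. I carry it to the new bay at -105.

```bash
python3 -m inch '[[1,40,-6,0,0,0,-1],[1,80,-12,0,0,0,-1.8],[1,120,-18,0,0,0,-1.8],[1,156,-24,0,0,0,-1.8],[1,156,-24,20,0,0,-1.8],[1,156,-24,40,0,0,-1.8],[1,156,-24,55,0,0,-1.8],[1,156,-24,65,0,0,-1.8],[1,156,-24,65,0,0,-1.8],[1,156,-24,65,0,0,-1.8]]' 40
python3 d.py 520.9 88.4 23.7 -8.5
```

```text
t: 8.98
tool_pos: [519.4, 87.9, 38.3]
tool_rot: [-0.001, 0.757, 0.653, -0.001]
wrist_force: [-0.2, -0.2, -1.3]
gripper_width: 0.257
finger_force: 39.7
shift [ 0.7  1.4 14.6] wz 0.0 cur y-angle -8.5 pos [519.4  87.9  38.3] tilt [-0.002 -0.    -1.   ] w 0.257 t 8.9833 j7 -0.77
```

```bash
python3 -m inch '[[1,0,1,6,0,0,0],[1,0,1,12,0,0,0],[1,0,1,15,0,0,0],[1,0,1,15,0,0,0],[1,0,1,15,0,0,0]]' 40
python3 -m inch '[[0.5,0,0,0,0,0,0],[0,0,0,0,0,0,0],[0,0,0,0,0,0,0],[0,0,0,0,0,0,0],[0,0,0,0,0,0,0],[0,0,0,-20,0,0,0],[0,0,0,-60,0,0,0],[0,0,0,-100,0,0,0],[0,0,0,-125,0,0,0],[0,0,0,-125,0,0,0],[0,0,0,-125,0,0,0]]' 25
python3 d.py 490 -208.7 150 -10.3
python3 - <<'E'
from m import *
c=cam('side'); save(c,'s6.png',(240,150,400,270),4)
c=cam('top'); save(c,'t6.png',(320,180,500,330),4); save(c,'t6b.png'); P=cloud(c)
hsv=cv2.cvtColor(c['color'],cv2.COLOR_RGB2HSV)
m=(hsv[...,2]<70); m[:255]=0;m[305:]=0;m[:,408:]&=True;m[:,:408]=0;m[:,445:]=0
v,u=np.nonzero(m&(P[...,2]>12)); print(u.mean(),v.mean(),P[v,u].mean(0),np.median(P[v,u],0),P[v,u].min(0),P[v,u].max(0),len(u))
E
```

```text
t: 9.4
tool_pos: [521.2, 87.9, 24.3]
tool_rot: [0.0, 0.758, 0.653, -0.0]
wrist_force: [0.7, -0.1, -2.0]
gripper_width: 0.254
finger_force: 39.7
t: 10.32
tool_pos: [522.1, 88.0, 150.9]
tool_rot: [0.001, 0.758, 0.653, 0.001]
wrist_force: [0.3, 0.3, -0.7]
gripper_width: 0.999
finger_force: 0.0
shift [-298.2   12.1    0.8] wz 1.8 cur y-angle -8.5 pos [522.1  88.  150.9] tilt [ 0.004 -0.    -1.   ] w 0.999 t 10.3167 j7 -0.65
425.46280991735534 276.59504132231405 [ 487.65608823 -204.35755955   30.74467787] [ 488.12300547 -204.76486452   22.33990807] [ 371.7742701  -221.69191159   12.43146564] [ 497.82361801  -12.92990491 1118.56900422] 121
```

View pics/s6.png

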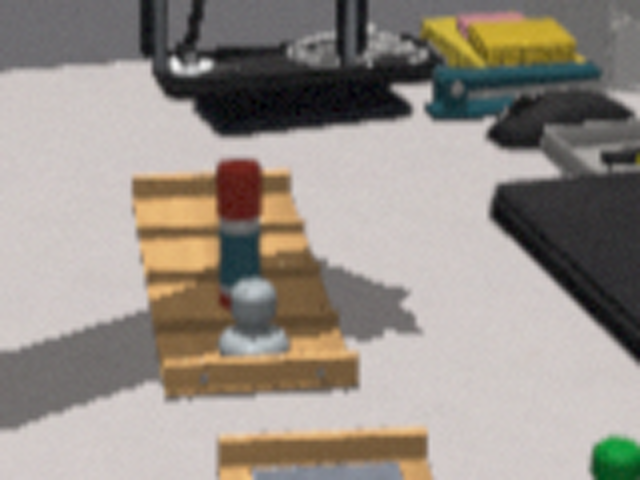

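View pics/t6.png

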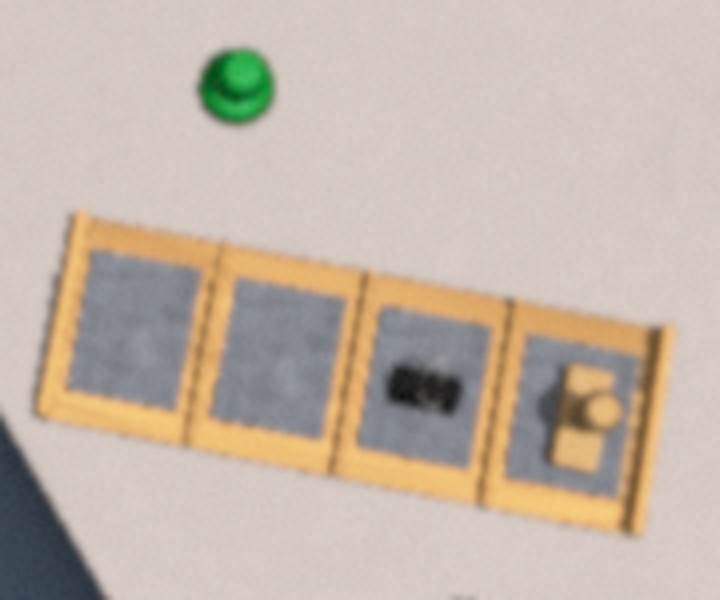

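The side view shows the paperweight standing in the rightmost bay (255,330). The top crop shows the clip body at crop (424,389), i.e. pixel (426,277), turned a few degrees against the rack. The stamp's knob top is at crop (600,408).

Run:
```python
from h import *
c=cam('top');hsv=cv2.cvtColor(c['color'],cv2.COLOR_RGB2HSV)
m=(hsv[...,2]<75).astype(np.uint8); k=np.zeros_like(m);k[255:302,412:442]=m[255:302,412:442]
r=cv2.minAreaRect(cv2.findNonZero(k));print(r,onz(c,*r[0],23))
b=cv2.boxPoints(r);W=np.array([onz(c,*q,23)[:2] for q in b]);print(W.round(1).tolist());e=W[1:]-W[:-1];print(np.degrees(np.arctan2(e[:,1],e[:,0])),np.linalg.norm(e,axis=1))
print(onz(c,470,282,63))
```

```text
((425.3823547363281, 277.0294189453125), (17.679834365844727, 8.785684585571289), 12.528807640075684) [ 487.6764575  -205.67809961   23.        ]
[[482.9, -187.8], [499.1, -191.5], [492.4, -223.5], [476.3, -219.7]]
[ -12.90782319 -101.69316263  166.83294197] [16.57997178 32.65536224 16.54929709]
[ 475.98664521 -277.96927925   63.        ]
```

```bash
python3 -m inch '[[0,-40,2,0,0,0,1],[0,-80,4,0,0,0,1],[0,-120,6,0,0,0,1],[0,-160,8,0,0,0,0],[0,-200,10,0,0,0,-2],[0,-240,12,0,0,0,-4],[0,-280,12,10,0,0,-4],[0,-298,12,40,0,0,-4],[0,-298,12,60,0,0,-4],[0,-298,12,60,0,0,-4],[0,-298,12,60,0,0,-4]]' 20
python3 d.py 490 -208.5 15 -4.5
```

```text
t: 11.38
tool_pos: [487.8, -207.5, 87.5]
tool_rot: [-0.002, 0.734, 0.679, -0.001]
wrist_force: [0.0, 1.6, -0.1]
gripper_width: 1.0
finger_force: 0.0
shift [-1.   2.6 72.5] wz 0.1 cur y-angle -4.4 pos [ 487.8 -207.5   87.5] tilt [-0.004  0.003 -1.   ] w 1.0 t 11.3833 j7 -0.04
```

```bash
python3 -m inch '[[0,0,2,40,0,0,2],[0,0,2,66,0,0,2],[0,0,2,71,0,0,2],[0,0,2,71,0,0,2],[1,0,2,71,0,0,2],[1,0,2,71,0,0,2],[1,0,2,71,0,0,2],[1,0,2,71,0,0,2],[1,0,2,71,0,0,2],[1,0,2,71,0,0,2],[1,0,2,71,0,0,2],[1,0,2,71,0,0,2]]' 25
python3 -m inch '[[1,0,0,0,0,0,0],[1,0,0,-20,0,0,0],[1,0,0,-60,0,0,0],[1,0,0,-80,0,0,0],[1,0,0,-80,0,0,0],[1,0,0,-80,0,0,0]]' 25
python3 d.py 541.6 226.9 85 -8.5
python3 - <<'E'
from h import *
c=cam('side'); save(c,'s7.png',(250,180,410,330),4)
E
```

```text
t: 12.38
tool_pos: [491.7, -209.0, 19.2]
tool_rot: [0.001, 0.746, 0.666, 0.0]
wrist_force: [-1.5, 0.1, 5.0]
gripper_width: 0.247
finger_force: 24.2
t: 12.88
tool_pos: [491.7, -209.1, 99.4]
tool_rot: [0.001, 0.746, 0.666, 0.0]
wrist_force: [-0.0, -0.9, -0.6]
gripper_width: 0.246
finger_force: 24.5
shift [4.389e+02 2.000e-01 1.390e+01] wz 2.0 cur y-angle -6.5 pos [ 491.7 -209.1   99.4] tilt [ 0.002 -0.001 -1.   ] w 0.246 t 12.8833 j7 -0.06
```

View pics/s7.png

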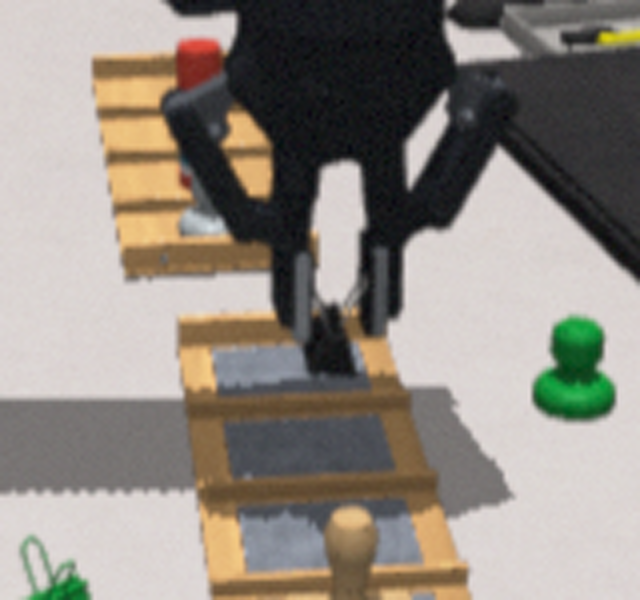

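The clip is held (328,340) upright. I raise it over the glue stick and carry it to the bay at +35.

```bash
python3 -m inch '[[1,20,0,-30,0,0,0],[1,50,0,-55,0,0,1],[1,90,0,-70,0,0,2],[1,130,0,-70,0,0,2],[1,170,0,-70,0,0,2],[1,210,0,-70,0,0,2],[1,250,0,-70,0,0,2],[1,290,0,-70,0,0,2],[1,330,0,-70,0,0,2],[1,370,0,-70,0,0,2],[1,410,0,-70,0,0,2],[1,439,0,-70,0,0,2]]' 25
python3 -m inch '[[1,0,0,0,0,0,0],[1,0,0,0,0,0,0],[1,0,0,30,0,0,0],[1,0,0,60,0,0,0],[1,0,0,90,0,0,0],[1,0,0,110,0,0,0],[1,0,0,110,0,0,0],[1,0,0,110,0,0,0]]' 25
python3 d.py 541.6 226 17.5 -8.5
```

```text
t: 13.93
tool_pos: [539.3, 231.2, 166.5]
tool_rot: [-0.001, 0.756, 0.654, -0.001]
wrist_force: [0.7, 0.3, 0.3]
gripper_width: 0.251
finger_force: 24.6
t: 14.6
tool_pos: [539.9, 225.2, 56.8]
tool_rot: [-0.0, 0.758, 0.652, -0.002]
wrist_force: [0.7, 0.4, 1.2]
gripper_width: 0.249
finger_force: 24.6
shift [ 1.1  1.7 39.3] wz -0.1 cur y-angle -8.6 pos [539.9 225.2  56.8] tilt [-0.003 -0.002 -1.   ] w 0.249 t 14.6 j7 -0.99
```

```bash
python3 -m inch '[[1,1,1,20,0,0,0],[1,1,1,32,0,0,0],[1,1,1,39,0,0,0],[1,1,1,39,0,0,0],[1,1,1,39,0,0,0]]' 25
python3 -m inch '[[0.5,0,0,0,0,0,0],[0,0,0,0,0,0,0],[0,0,0,0,0,0,0],[0,0,0,0,0,0,0],[0,0,0,0,0,0,0],[0,0,0,-20,0,0,0],[0,0,0,-60,0,0,0],[0,0,0,-100,0,0,0],[0,0,0,-140,0,0,0],[0,0,0,-150,0,0,0],[0,0,0,-150,0,0,0]]' 25
python3 d.py 476 -277.8 165 -7
```

```text
t: 15.02
tool_pos: [542.0, 228.2, 19.7]
tool_rot: [0.0, 0.758, 0.653, 0.0]
wrist_force: [0.8, 0.6, 1.4]
gripper_width: 0.251
finger_force: 24.6
t: 15.93
tool_pos: [543.9, 229.8, 173.6]
tool_rot: [0.001, 0.758, 0.653, 0.004]
wrist_force: [0.8, 0.1, -0.0]
gripper_width: 1.003
finger_force: 0.0
shift [-512.     7.8    6.6] wz -1.5 cur y-angle -8.5 pos [543.9 229.8 173.6] tilt [ 0.008  0.003 -1.   ] w 1.003 t 15.9333 j7 -0.9
```

```bash
python3 -m inch '[[0,-41,1,0,0,0,0],[0,-82,2,0,0,0,0],[0,-123,2,0,0,0,-1],[0,-164,3,0,0,0,-1],[0,-205,4,0,0,0,-1],[0,-246,4,0,0,0,-1],[0,-287,5,0,0,0,-1],[0,-328,6,0,0,0,-1],[0,-369,7,0,0,0,-1],[0,-410,8,0,0,0,-1],[0,-451,8,0,0,0,-1],[0,-492,8,0,0,0,-1]]' 25
python3 -m inch '[[0,-20,0,20,0,0,0],[0,-20,0,50,0,0,0],[0,-20,0,60,0,0,0],[0,-20,0,60,0,0,0],[0,-20,0,60,0,0,0]]' 25
python3 d.py 476 -277.8 32 -7.5
python3 - <<'E'
from h import *
c=cam('side'); save(c,'s8.png',(230,160,390,380),2.7)
E
```

```text
t: 16.93
tool_pos: [475.4, -261.2, 167.8]
tool_rot: [-0.001, 0.752, 0.659, -0.001]
wrist_force: [-0.2, -0.1, 0.3]
gripper_width: 1.001
finger_force: 0.0
t: 17.35
tool_pos: [474.4, -277.7, 108.6]
tool_rot: [-0.001, 0.751, 0.66, -0.0]
wrist_force: [1.6, 0.4, 0.9]
gripper_width: 1.0
finger_force: 0.0
shift [-0.1  1.7 76.6] wz 0.1 cur y-angle -7.4 pos [ 474.4 -277.7  108.6] tilt [-0.002  0.002 -1.   ] w 1.0 t 17.35 j7 0.07
```

View pics/s8.png

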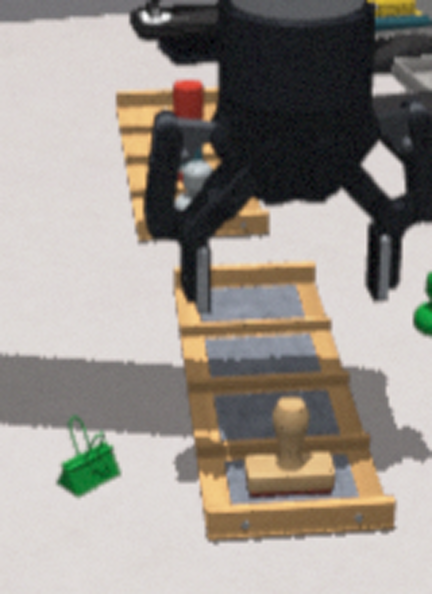

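The fingers (203,305) and (380,295) straddle the stamp's knob (291,410). I go down, grip and lift.

```bash
python3 -m inch '[[0,0,1,40,0,0,0],[0,0,1,70,0,0,0],[0,0,1,76,0,0,0],[0,0,1,76,0,0,0],[1,0,1,76,0,0,0],[1,0,1,76,0,0,0],[1,0,1,76,0,0,0],[1,0,1,76,0,0,0],[1,0,1,76,0,0,0],[1,0,1,76,0,0,0],[1,0,1,76,0,0,0],[1,0,1,76,0,0,0]]' 25
python3 -m inch '[[1,0,0,0,0,0,0],[1,0,0,-20,0,0,0],[1,0,0,-60,0,0,0],[1,0,0,-100,0,0,0],[1,0,0,-140,0,0,0],[1,0,0,-140,0,0,0],[1,0,0,-140,0,0,0]]' 25
python3 d.py 551.9 296.2 165 -8.5
```

```text
t: 18.4
tool_pos: [475.8, -279.8, 34.1]
tool_rot: [0.0, 0.752, 0.659, -0.0]
wrist_force: [-1.0, 0.7, 6.1]
gripper_width: 0.208
finger_force: 24.3
t: 18.98
tool_pos: [476.9, -280.1, 175.8]
tool_rot: [0.003, 0.752, 0.659, 0.001]
wrist_force: [-0.7, -0.8, -1.2]
gripper_width: 0.21
finger_force: 24.6
shift [581.2  -0.9   9.3] wz 1.0 cur y-angle -7.5 pos [ 476.9 -280.1  175.8] tilt [ 0.005 -0.003 -1.   ] w 0.21 t 18.9833 j7 0.12
```

```bash
python3 -m inch '[[1,41,0,0,0,0,0],[1,82,0,0,0,0,1],[1,123,0,0,0,0,1],[1,164,0,0,0,0,1],[1,205,0,0,0,0,1],[1,246,0,0,0,0,1],[1,287,0,0,0,0,1],[1,328,0,0,0,0,1],[1,369,0,0,0,0,1],[1,410,0,0,0,0,1],[1,451,0,0,0,0,1],[1,492,0,0,0,0,1]]' 25
python3 -m inch '[[1,40,-1,0,0,0,0],[1,87,-1,0,0,0,0],[1,87,-1,0,0,0,0],[1,87,-1,30,0,0,0],[1,87,-1,60,0,0,0],[1,87,-1,90,0,0,0],[1,87,-1,110,0,0,0],[1,87,-1,110,0,0,0],[1,87,-1,110,0,0,0]]' 25
python3 d.py 551.9 295 32.5 -8.5
python3 - <<'E'
from h import *
c=cam('side'); save(c,'s9.png',(230,130,390,270),4)
E
```

```text
t: 19.98
tool_pos: [538.4, 209.6, 171.1]
tool_rot: [-0.001, 0.757, 0.653, -0.002]
wrist_force: [1.2, 1.0, 0.3]
gripper_width: 0.211
finger_force: 24.6
t: 20.73
tool_pos: [550.0, 293.6, 61.1]
tool_rot: [-0.001, 0.757, 0.653, -0.002]
wrist_force: [-0.0, 1.1, 1.3]
gripper_width: 0.207
finger_force: 24.6
shift [ 1.7  1.8 28.5] wz 0.0 cur y-angle -8.5 pos [550.  293.6  61.1] tilt [-0.004 -0.002 -1.   ] w 0.207 t 20.7333 j7 -1.08
```

View pics/s9.png

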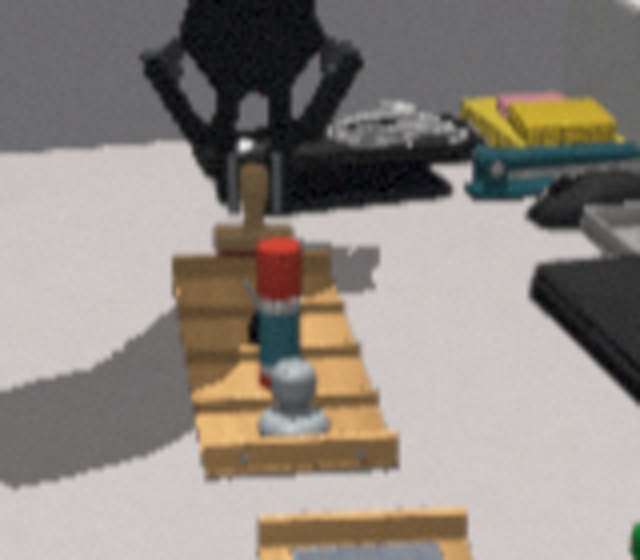

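The stamp (253,230) hangs over the leftmost bay, and the other three stand upright. I lower it, release and back off well clear.

```bash
python3 -m inch '[[1,1,1,12,0,0,0],[1,1,1,22,0,0,0],[1,1,1,29,0,0,0],[1,1,1,29,0,0,0],[1,1,1,29,0,0,0]]' 25
python3 -m inch '[[0.5,0,0,0,0,0,0],[0,0,0,0,0,0,0],[0,0,0,0,0,0,0],[0,0,0,0,0,0,0],[0,0,0,0,0,0,0],[0,0,0,-20,0,0,0],[0,0,0,-60,0,0,0],[0,0,0,-100,0,0,0],[0,0,0,-140,0,0,0],[0,0,0,-150,0,0,0]]' 25
python3 -m inch '[[0,-41,0,0,0,0,0],[0,-82,0,0,0,0,0],[0,-123,0,0,0,0,0],[0,-164,0,0,0,0,0],[0,-205,0,0,0,0,0],[0,-246,0,0,0,0,0],[0,-287,0,0,0,0,0],[0,-328,0,0,0,0,0],[0,-369,0,0,0,0,0],[0,-410,0,0,0,0,0],[0,-410,0,0,0,0,0],[0,-410,0,0,0,0,0]]'
python3 - <<'E'
from m import *
c=cam('top'); save(c,'t10.png',(120,190,320,310),4);P=cloud(c)
ct=np.array([536.4,193]);a=-.148;ex=np.array([np.cos(a),np.sin(a)]);ey=np.array([-ex[1],ex[0]])
L=np.stack([(P[...,:2]-ct)@ex,(P[...,:2]-ct)@ey],-1)
for b in(105,35,-35,-105):
    k=(abs(L[...,0])<45)&(abs(L[...,1]-b)<30)&(P[...,2]>20); t=k&(P[...,2]>P[k][:,2].max()-9)
    print(b,P[k][:,2].max().round(1),np.median(L[t],0).round(1)-[0,b],len(L[t]),'all',np.median(L[k],0).round(1)-[0,b])
E
```

```text
t: 21.2
tool_pos: [552.4, 295.2, 33.9]
tool_rot: [-0.0, 0.757, 0.653, -0.0]
wrist_force: [0.4, 0.3, 0.2]
gripper_width: 0.209
finger_force: 24.6
t: 22.03
tool_pos: [555.1, 298.1, 191.5]
tool_rot: [0.001, 0.757, 0.653, 0.006]
wrist_force: [1.4, 1.0, 0.7]
gripper_width: 1.001
finger_force: 0.0
t: 23.03
tool_pos: [491.4, -113.1, 184.0]
tool_rot: [0.0, 0.76, 0.65, -0.0]
wrist_force: [-0.5, 0.5, 0.0]
gripper_width: 1.0
finger_force: 0.0
105 64.4 [ 0.5 -2.1] 72 all [-0.7 -4.2]
35 42.8 [7.5 1.1] 12 all [-1.1  0.6]
-35 90.6 [ 0.2 -1.3] 150 all [-1.9 -4.6]
-105 50.9 [ 0.3 -0.8] 111 all [-0.5 -1.1]
```

View pics/t10.png

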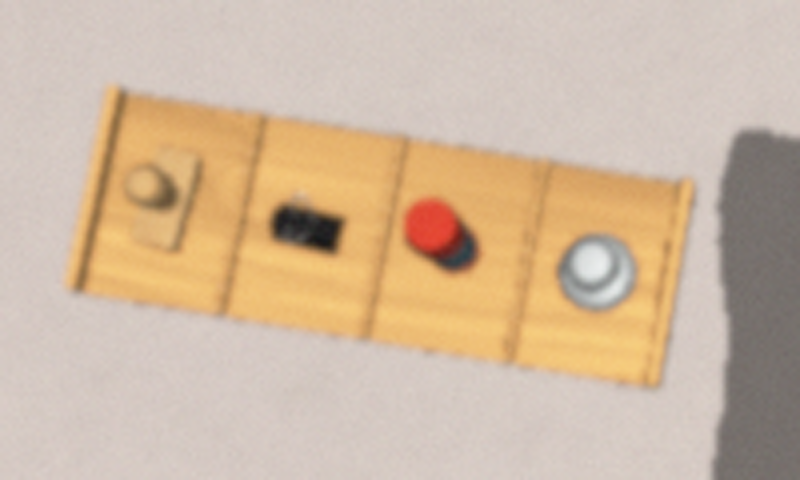

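All four stand upright in their bays (stamp 170,200; clip 307,228; glue stick 440,235; paperweight 597,270). Each is centred within a few millimetres and the arm is clear.

```bash
python3 -c "
from plant import job; print(job.sign_off())"
```

```text
the job is handed in; nothing more can be done
None
```

I moved all four things into the new rack in reverse order (left to right: stamp, clip, glue stick, paperweight) and handed the job in at about 23 s; a last top view showed them upright and within a few mm of their bay centres, but sign-off gave no verdict.

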